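# Serve a roll with the tongs

### The arm

A 6-joint arm with a two-finger parallel gripper is mounted at the origin on a cart in front of the work surface, level with it; the furniture and walls round the work are solid. World frame = base frame: x ahead of the robot, y to its left, z up, the work surface at z = 0. Lengths are in m, angles in degrees, forces in N, time in s.
With the tool pointing down it reaches from about 0.4 to 0.825 m from the base axis. Payload 7 kg.
Tool frame: the origin (TCP) lies on the centre line of the jaws, within the pads' length; the fingertips stand r.tip_reach ahead of it and the grasp point (between the pads) is the TCP (r.tip_reach is the distance from the TCP to the fingertips, in m); z points along the fingers, y is the line along which they close (so a half turn about z gives the same grasp; the last joint's range is limited). The gripper opens to 88 mm and grips with 3 to 60 N. Pads are 19 mm wide; open, the fingers measure 130 mm over their backs; the gripper's body (78 mm by 193 mm) begins 47 mm behind the grasp point.
Start: joints at [90.418, 20.546, 0.682, 0, -70.136, -16.507], TCP at [0.187, 0.649, 0.246] pointing down, gripper open.
Joint ranges: [-176.03, 176.03], [-82.01, 121.73], [-58.28, 71.71], [-173.87, 95.51], [-174.79, -0.11], [-173.66, 173.66]. Speed limits (degrees/s): [136.94, 136.94, 172.46, 180, 180, 180].

### API

Orientations are given as [roll, pitch, yaw] about the fixed x, y, z axes, in that order (R = Rz(yaw) Ry(pitch) Rx(roll)).
In Python, from plant import sensors, cams, r gives the robot as it stands.
- The arm moves only by the tool drive_tool, never from a script. Its argument "rows" is a list of rows, each an object of numbers: "fingers": the gripper's target within -1 to 1 (fully open at 1, half-way at 0, shut at -1); "x", "y", "z": the shift along the tool's x, y, z in m; "spin": the turn about the tool's z in rad. A call has 1 to 10 rows; each row is the pose to reach, as a shift and turn from the pose commanded when the call began, along the tool's axes at that moment; what a row does not reach only later rows make up. A row lasts 1/8 s, in which the tool goes at most 62.5 mm and 10.7 degrees, less where a joint would pass 70% of its speed; a pose out of reach is approached as far as the arm can. A call with a gripper value outside its range is refused whole. The fingers move at their own pace and stop on an object; "newtons" is the grip in N (left out, the last holds). Time passes only in rows, so rows that repeat a pose let the fingers close. It gives the time, the measured TCP pose, the force, the opening and the grip force at its end, in the units of the state.
- sensors.get_state(): the state, without advancing time (a new reading comes with each control period).
- cams.capture(name): name is "scene" or "top"; returns a dict with "pixels" (420x560x3 uint8, red, green, blue), "intrinsics" (3x3 intrinsics, pixels), "eye" and "orientation" of the camera in the world. Camera axes: x right, y up, looking along -z (the intrinsics and any distortion apply to the point x, -y, -z); pixel columns grow to the right and rows downward; lengths in m; the calibration is good to about 2 mm. A picture is of the moment at which its call begins. There is no depth.
- r.close_job(): hands the job in; it is judged then, once.
The state is a dict: "time_s": time; "joints": joint angles; "qd": joint speeds; "joint_torque": joint torques, N m; "tcp_pos": TCP position; "eef_rot": TCP orientation; "contact_force": force on the tool from outside, world axes, zero at the start; "moment": the same for the moment, N m; "gripper_width": finger opening in m; "gripper_force": force on a finger pad.
Only numpy, scipy, OpenCV 4.12 (cv2) and the standard library are available. Lean on these libraries where they do the work, as an engineer would, in place of code of your own. Each camera call takes 0.05 s, during which the arm holds its last target. There are 200 camera calls.

### The job

Slide the wooden serving board up against the right-hand edge of the slate slab, flush along its edge with no gap for crumbs to fall through. Then pick up the spring tongs, close them on the round bread roll (not the long one), and bring it across so that it hangs well clear, about 10 cm, above the middle of the serving board; touch the roll only with the tongs, and leave the long roll and the things behind the slab alone. Finish while still holding the roll up there in the closed tongs, so that I can lay a napkin under it: do not put it down.

Things in the scene. Friction and masses are not known exactly. Their poses are not given: they have to be found in the camera images.
- slab_edge (a point): Heavy fixed dark slate slab, 350 mm (its x) by 230 mm (its y) by 20 mm thick, lying on the worktop (top face at z = 0.020). This point is the middle of its right-hand (-y) side face, 10 mm above the worktop. Its x axis runs along that edge, its y axis points from the edge to the slab's middle (115 mm away).
- board_centre (a point): Loose paddle-shaped wooden serving board, right of the slab: rectangular blade 200 mm (its x) by 130 mm (its y), 18 mm thick, about 0.4 kg, with a round-ended handle, 90 mm long, at most 43 mm wide, along its -x (to the robot). This point is the blade's centre, at half its thickness. Its +y side face is the one to butt against the slab.
- board_corner_near (a point): The near corner of the serving board's +y side face, handle end, at half its thickness: 100 mm along -x and 65 mm along +y from the blade's centre.
- board_corner_far (a point): The far corner of the serving board's +y side face, at half its thickness: 100 mm along +x and 65 mm along +y from the blade's centre.
- tongs_grip (a point): Small steel spring tongs with black grip pads, 230 mm long, 26 mm high, 0.1 kg, lying on their side on the slab (jaws open level). x axis: from hinge pin to jaws; z up. This point is midway between the two pads, 13 mm above the underside, at the centre of mass. The pads, 74 mm long (x) and 21 mm high, face outward along +y and -y and are 56 mm apart (outer faces) when sprung open.
- tongs_jaws (a point): Midway between the two cupped jaws of the tongs, 95 mm ahead (x) of tongs_grip, 13 mm above the tongs' underside; the middle of the roll belongs here. Jaws: 26 mm high, 10 mm thick, 22 mm ahead and behind. Space from cup to cup: 86 mm sprung open, 74 mm when the tongs are 50 mm wide over the grip pads, 52 mm (they touch the round roll) when 40 mm wide; the cups' lips stand 7 mm further in on each side.
- tongs_left (a joint): Closing angle of one arm of the tongs (the other always turns as far the other way): 0 sprung open, 0.09 rad closed on the round roll, 0.19 shut. The arms push back on the grip pads with 4.5 N when open, 6.5 N at 0.09, and spring open when let go. Squeezed to 50 mm width over the pads the tongs are firm in the grip, jaws still wide open.
- bun_centre (a point): Round bread roll with a scored cross on top, crusty and firm, 52 mm across (widest 13 to 20 mm above its underside), 38 mm high, 35 g, standing on the slab's far half. This point is on its axis, 19 mm above its underside.
- long_roll_centre (a point): Long bread roll, 90 x 41 x 41 mm, lying on the slab on the far half, beside the round roll, with its length (x axis) away from the robot; leave it. Its middle, 20.5 mm above its underside.
- honey: Honey jar, 60 mm across, 99 mm high, standing behind the slab; leave it. Origin at its underside.
- salt: Salt shaker, 44 mm across, 90 mm high, standing behind the boards; leave it. Origin at its underside.
- mug: Mug, 90 mm high, standing behind the serving board; leave it. Origin at its underside.
Mind the look-alikes: they are no part of the job. What is shaped like the part that bears bun_centre but yellow is not meant.

How it is judged:
By the outcome, as a careful person would: the job done as asked, in the order asked, and still so for the second after the job is handed in, while the arm keeps its last pose, push and grip.
It also fails if it takes over 61 s, if anything falls off the work surface, if the arm or the gripper's body presses on something with over 40 N, if the wrist force passes 120 N, or if a joint passes its speed limit or range.

## Working session

There is one attempt and no reset: what is moved stays moved. The work goes in short steps, Python scripts to look and compute and a tool call to move; the robot and the scene stay as the last step left them, time stands still between calls to the robot, and variables do not carry over. Pictures are saved under pics/ and viewed, at most 10 in all, crops included, and the job is handed in when it is done.

Besides the shell and the picture viewer there is one more tool, called after "Request:" in YAML: its name, and indented under it one key for each argument. drive_tool: Moves the arm, as the interface text tells. Its arguments: {"type":"object","properties":{"rows":{"type":"array"},"newtons":{"type":"number"}},"required":["rows"]}

```bash
mkdir -p pics; cat > h.py <<'E'
import numpy as np,cv2
from plant import sensors,cams,r
def cap(n,f):
    c=cams.capture(n); cv2.imwrite(f,cv2.resize(c['pixels'][:,:,::-1],(784,588),interpolation=cv2.INTER_CUBIC)); np.savez('pics/%s.npz'%n,**{k:np.asarray(v) for k,v in c.items() if k in('pixels','intrinsics','eye','orientation')}); return c
E
python3 - <<'E'
from h import *
for n in('top','scene'):
    c=cap(n,'pics/%s0.png'%n); print({k:v for k,v in c.items() if k!='pixels'})
print(sensors.get_state(), r.tip_reach)
E
```

```text
{'intrinsics': array([[502.54871713,   0.        , 281.58160109],
       [  0.        , 502.54871713, 206.26514671],
       [  0.        ,   0.        ,   1.        ]]), 'eye': array([0.4923906 , 0.01306067, 1.22794726]), 'orientation': array([  6.2970952 ,  -0.85133303, -89.96578662])}
{'intrinsics': array([[472.24083947,   0.        , 288.94363571],
       [  0.        , 472.24083947, 216.28779244],
       [  0.        ,   0.        ,   1.        ]]), 'eye': array([0.12258232, 0.43194094, 0.80502644]), 'orientation': array([  42.76094713,   -1.09421602, -130.13624277])}
{'time_s': 0.1, 'joints': array([ 9.04181440e+01,  2.05884265e+01,  6.39761764e-01, -1.67383318e-02,
       -7.01340811e+01, -1.65067958e+01]), 'qd': array([-0.04508473, -0.08479247,  0.19488081,  0.08645566, -0.03348138,
        0.03105989]), 'joint_torque': array([-2.64644383e-03, -5.84163308e+01,  2.93749040e+01,  7.01551795e+00,
        1.01687617e-02, -4.62517312e-05]), 'tcp_pos': array([0.18697594, 0.64818173, 0.24471273]), 'eef_rot': array([ 1.79916193e+02, -8.42517048e-03, -1.60943450e+01]), 'contact_force': array([-0.30896139,  0.07475876,  0.21877858]), 'moment': array([ 0.04359464, -0.02280079, -0.00173491]), 'gripper_force': 0.0, 'gripper_width': 0.08756833094857976} 0.019
```

View pics/top0.png

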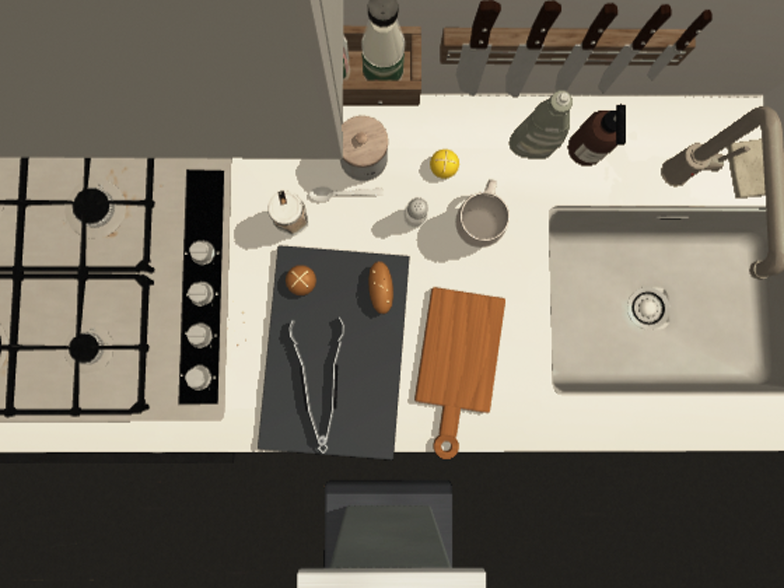

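View pics/scene0.png

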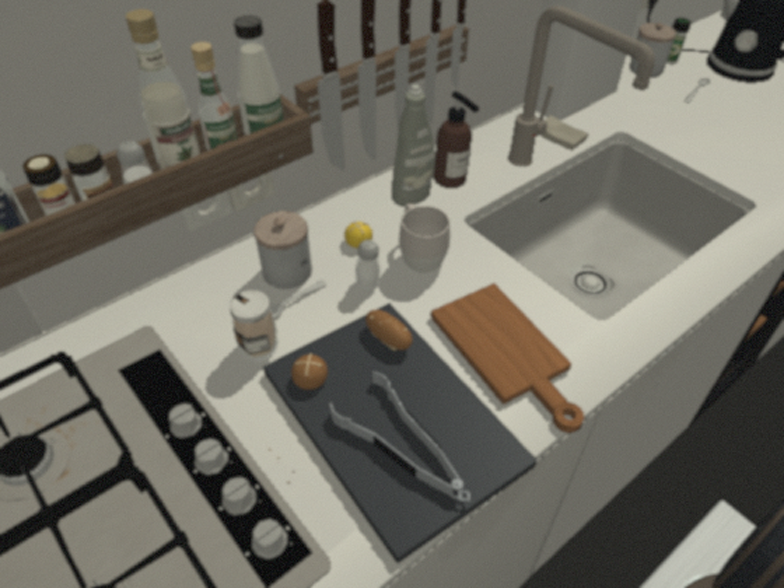

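```bash
cat >> h.py <<'E'
from scipy.spatial.transform import Rotation as Ro
def ray(c,u,v,z):
    K=c['intrinsics'];d=np.linalg.solve(K,[u,v,1]);d=Ro.from_euler('xyz',c['orientation'],degrees=True).apply([d[0],-d[1],-d[2]])
    e=c['eye'];return e+d*(z-e[2])/d[2]
def crop(c,u0,v0,w,h,s,f):
    cv2.imwrite(f,cv2.resize(c['pixels'][v0:v0+h,u0:u0+w,::-1],None,fx=s,fy=s,interpolation=cv2.INTER_CUBIC))
E
python3 - <<'E'
from h import *
c=np.load('pics/top.npz')
crop(c,176,170,192,160,3.7,'pics/top0c.png')
for n,u,v,z in [('slabFL',278,247,.02),('slabFR',408,257,.02),('slabNR',393,458,.02),('slabNL',258,449,.02),('bFL',433,288,.018),('bFR',505,298,.018),('bNR',489,411,.018),('bNL',416,402,.018),('hole',446,446,.018),('hinge',322,443,.033),('jL',291,322,.04),('jR',341,320,.04),('bun',301,280,.04),('long',381,288,.04),('cupboard',343,157,.6)]: print(n,ray(c,u/1.4,v/1.4,z).round(4))
E
```

```text
slabFL [0.6982 0.1968 0.02  ]
slabFR [ 0.6813 -0.0287  0.02  ]
slabNR [ 0.3392 -0.0029  0.02  ]
slabNL [0.3543 0.2239 0.02  ]
bFL [ 0.6274 -0.072   0.018 ]
bFR [ 0.6103 -0.1967  0.018 ]
bNR [ 0.4171 -0.1662  0.018 ]
bNL [ 0.4323 -0.042   0.018 ]
hole [ 0.3587 -0.0926  0.018 ]
hinge [0.3655 0.1156 0.033 ]
jL [0.5667 0.1695 0.04  ]
jR [0.5702 0.0853 0.04  ]
bun [0.6381 0.1538 0.04  ]
long [0.6248 0.0179 0.04  ]
cupboard [0.683  0.0508 0.6   ]
```

View pics/top0c.png

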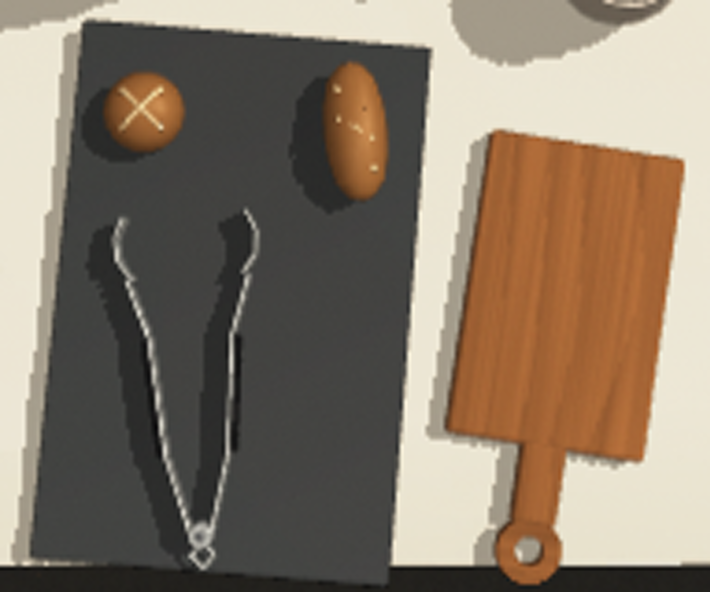

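```bash
python3 - <<'E'
from h import *
c=np.load('pics/top.npz')
def P(u,v,z): return ray(c,176+u/3.7,170+v/3.7,z)[:2]
a=lambda d:np.degrees(np.arctan2(d[1],d[0])).round(2)
SF,SN=P(431,48,.02),P(388,583,.02); print('slab',SF,SN,np.linalg.norm(SF-SN),a(SF-SN))
SL=P(84,20,.02);print('w',np.linalg.norm(SL-SF))
B=[P(*q,.018) for q in((493,130),(684,160),(642,461),(447,430))]
print('board',np.round(B,4),np.mean(B,0),a(B[0]-B[3]),a(B[1]-B[2]),[np.linalg.norm(B[i]-B[i-1]).round(4) for i in range(4)])
n=np.array([-(SF-SN)[1],(SF-SN)[0]])/np.linalg.norm(SF-SN)
print('gap far/near',[(n@(SN-b)) .round(4) for b in(B[0],B[3])],'n',n)
h=P(200,535,.035)
pl=[P(146,338,.043),P(162,455,.043)];pr=[P(239,335,.043),P(237,450,.043)]
g=np.mean(pl+pr,0);j=(P(117,245,.046)+P(256,238,.046))/2
print('hinge',h,'grip',g,'jaws',j,'ang',a(g-h),a(j-h),np.linalg.norm(g-h),np.linalg.norm(j-g),'padw',np.linalg.norm(np.mean(pl,0)-np.mean(pr,0)))
b=P(144,112,.04);print('bun',b,'long',P(355,131,.04),P(349,62,.04),P(362,200,.04))
for z in(.2,.3,.4,.5,.6,.7,.8): print(z,ray(c,343/1.4,157/1.4,z).round(3))
c=np.load('pics/scene.npz')
for n_,u,v,z in[('bun',309,372,.04),('bFL',432,316,.018),('bNL',505,398,.018),('FR',385,307,.02),('NR',535,462,.02),('hinge',459,485,.035),('bFR',493,286,.018),('bNR',569,366,.018)]:print(n_,ray(c,u/1.4,v/1.4,z).round(4))
E
```

```text
slab [ 0.68275593 -0.03129596] [ 0.33822182 -0.00329247] 0.3456702955649326 -4.65
w 0.22856739765883238
board [[ 0.6288 -0.0719]
 [ 0.6093 -0.1971]
 [ 0.4147 -0.1667]
 [ 0.4344 -0.0412]] [ 0.5218277  -0.11924691] -8.97 -8.86 [np.float64(0.1968), np.float64(0.1267), np.float64(0.197), np.float64(0.1271)]
gap far/near [np.float64(0.0449), np.float64(0.03)] n [0.08101214 0.99671311]
hinge [0.369905   0.11530666] grip [0.45790073 0.11816597] jaws [0.55404812 0.12504875] ang 1.86 3.03 0.08804217350362387 0.09639342916200826 padw 0.05293312333793813
bun [0.63748633 0.15396098] long [0.62551103 0.01840595] [0.67031166 0.02239849] [0.58107259 0.0138055 ]
0.2 [0.804 0.075 0.2  ]
0.3 [0.774 0.069 0.3  ]
0.4 [0.744 0.063 0.4  ]
0.5 [0.713 0.057 0.5  ]
0.6 [0.683 0.051 0.6  ]
0.7 [0.653 0.045 0.7  ]
0.8 [0.622 0.039 0.8  ]
bun [0.6373 0.1579 0.04  ]
bFL [ 0.6199 -0.0643  0.018 ]
bNL [ 0.436  -0.0407  0.018 ]
FR [ 0.6808 -0.0173  0.02  ]
NR [0.3384 0.0036 0.02  ]
hinge [0.3737 0.1107 0.035 ]
bFR [ 0.6055 -0.1878  0.018 ]
bNR [ 0.4151 -0.1569  0.018 ]
```

Request:
drive_tool:
  rows:
    - {"x": 0.411,"y": 0.296,"z": 0.02,"spin": 1.37,"fingers": 1}
    - {"x": 0.411,"y": 0.296,"z": 0.02,"spin": 1.37,"fingers": 1}
    - {"x": 0.411,"y": 0.296,"z": 0.02,"spin": 1.37,"fingers": 1}
    - {"x": 0.411,"y": 0.296,"z": 0.02,"spin": 1.37,"fingers": 1}
    - {"x": 0.411,"y": 0.296,"z": 0.02,"spin": 1.37,"fingers": 1}
    - {"x": 0.411,"y": 0.296,"z": 0.02,"spin": 1.37,"fingers": 1}
    - {"x": 0.411,"y": 0.296,"z": 0.02,"spin": 1.37,"fingers": 1}
    - {"x": 0.411,"y": 0.296,"z": 0.02,"spin": 1.37,"fingers": 1}
    - {"x": 0.411,"y": 0.296,"z": 0.02,"spin": 1.37,"fingers": 1}
    - {"x": 0.411,"y": 0.296,"z": 0.02,"spin": 1.37,"fingers": 1}

```text
time_s: 1.35
tcp_pos: [0.5001, 0.2496, 0.2252]
eef_rot: [180.0, -0.0, -94.7]
contact_force: [0.3, 0.3, -0.6]
gripper_width: 0.088
gripper_force: 0.0
```

Request:
drive_tool:
  rows:
    - {"x": 0.476,"y": -0.044,"z": 0.0,"fingers": 1}
    - {"x": 0.476,"y": -0.044,"z": 0.0,"fingers": 1}
    - {"x": 0.476,"y": -0.044,"z": 0.0,"fingers": 1}
    - {"x": 0.476,"y": -0.044,"z": 0.0,"fingers": 1}
    - {"x": 0.476,"y": -0.044,"z": 0.0,"fingers": 1}
    - {"x": 0.476,"y": -0.044,"z": 0.0,"fingers": 1}
    - {"x": 0.476,"y": -0.044,"z": 0.0,"fingers": 1}
    - {"x": 0.476,"y": -0.044,"z": 0.0,"fingers": 1}
    - {"x": 0.476,"y": -0.044,"z": 0.1,"fingers": 1}
    - {"x": 0.476,"y": -0.044,"z": 0.1,"fingers": 1}

```text
invalid input
```

Request:
drive_tool:
  rows:
    - {"x": 0.476,"y": -0.044,"z": 0.0,"spin": 0,"fingers": 1}
    - {"x": 0.476,"y": -0.044,"z": 0.0,"spin": 0,"fingers": 1}
    - {"x": 0.476,"y": -0.044,"z": 0.0,"spin": 0,"fingers": 1}
    - {"x": 0.476,"y": -0.044,"z": 0.0,"spin": 0,"fingers": 1}
    - {"x": 0.476,"y": -0.044,"z": 0.0,"spin": 0,"fingers": 1}
    - {"x": 0.476,"y": -0.044,"z": 0.0,"spin": 0,"fingers": 1}
    - {"x": 0.476,"y": -0.044,"z": 0.0,"spin": 0,"fingers": 1}
    - {"x": 0.476,"y": -0.044,"z": 0.0,"spin": 0,"fingers": 1}
    - {"x": 0.476,"y": -0.044,"z": 0.1,"spin": 0,"fingers": 1}
    - {"x": 0.476,"y": -0.044,"z": 0.1,"spin": 0,"fingers": 1}

```text
time_s: 2.6
tcp_pos: [0.5051, -0.2267, 0.1233]
eef_rot: [179.9, 0.0, -94.6]
contact_force: [0.8, 0.3, -0.7]
gripper_width: 0.0875
gripper_force: 0.0
```

Request:
drive_tool:
  rows:
    - {"x": 0,"y": 0,"z": 0.05,"spin": 0,"fingers": 1}
    - {"x": 0,"y": 0,"z": 0.085,"spin": 0,"fingers": 1}
    - {"x": 0,"y": 0,"z": 0.098,"spin": 0,"fingers": 1}
    - {"x": 0,"y": 0,"z": 0.098,"spin": 0,"fingers": 1}
    - {"x": -0.012,"y": 0,"z": 0.098,"spin": 0,"fingers": 1}
    - {"x": -0.021,"y": 0,"z": 0.098,"spin": 0,"fingers": 1}
    - {"x": -0.028,"y": 0,"z": 0.098,"spin": 0,"fingers": 1}
    - {"x": -0.035,"y": 0,"z": 0.098,"spin": 0,"fingers": 1}
    - {"x": -0.042,"y": 0,"z": 0.098,"spin": 0,"fingers": 1}
    - {"x": -0.05,"y": 0,"z": 0.098,"spin": 0,"fingers": 1}

```text
time_s: 3.85
tcp_pos: [0.5099, -0.1777, 0.0277]
eef_rot: [-180.0, -0.0, -94.6]
contact_force: [-0.1, -4.6, 2.0]
gripper_width: 0.0875
gripper_force: 1.9
```

```bash
python3 - <<'E'
from h import *
c=cams.capture('top');crop(c,176,170,192,160,3.7,'pics/top1c.png')
s=sensors.get_state();print(s['contact_force'],s['moment'],s['tcp_pos'])
E
```

```text
[-0.18693106 -0.01166821 -0.40734134] [ 0.22737165 -0.01919856 -0.02489472] [ 0.50975139 -0.17696403  0.02760114]
```

View pics/top1c.png

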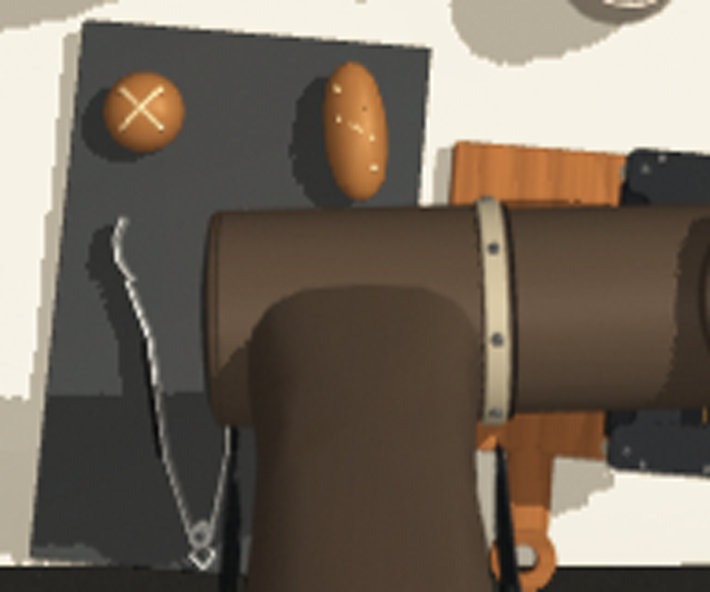

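Request:
drive_tool:
  rows:
    - {"x": -0.005,"y": 0,"z": 0,"spin": 0,"fingers": 1}
    - {"x": -0.01,"y": 0,"z": 0,"spin": 0,"fingers": 1}
    - {"x": -0.014,"y": 0,"z": 0,"spin": 0,"fingers": 1}
    - {"x": -0.017,"y": 0,"z": 0,"spin": 0,"fingers": 1}
    - {"x": -0.018,"y": 0,"z": 0,"spin": 0,"fingers": 1}

```text
time_s: 4.53
tcp_pos: [0.5111, -0.1598, 0.0275]
eef_rot: [180.0, -0.0, -94.6]
contact_force: [-0.6, -2.9, 0.9]
gripper_width: 0.0877
gripper_force: 1.4
```

Request:
drive_tool:
  rows:
    - {"x": -0.001,"y": 0,"z": 0,"spin": 0,"fingers": 1}
    - {"x": -0.002,"y": 0,"z": 0,"spin": 0,"fingers": 1}
    - {"x": -0.003,"y": 0,"z": 0,"spin": 0,"fingers": 1}

```text
time_s: 4.9
tcp_pos: [0.5111, -0.1584, 0.0275]
eef_rot: [180.0, -0.1, -94.6]
contact_force: [0.2, -19.1, -1.6]
gripper_width: 0.0876
gripper_force: 9.4
```

Request:
drive_tool:
  rows:
    - {"x": 0,"y": 0,"z": 0,"spin": 0.015,"fingers": 1}
    - {"x": 0,"y": 0,"z": 0,"spin": 0.015,"fingers": 1}
    - {"x": 0,"y": 0,"z": 0,"spin": -0.015,"fingers": 1}
    - {"x": 0,"y": 0,"z": 0,"spin": -0.015,"fingers": 1}
    - {"x": 0,"y": 0,"z": 0,"spin": 0,"fingers": 1}
    - {"x": 0,"y": 0,"z": 0,"spin": 0,"fingers": 1}

```text
time_s: 5.65
tcp_pos: [0.5111, -0.1585, 0.0275]
eef_rot: [180.0, -0.1, -94.6]
contact_force: [0.3, -15.2, -0.9]
gripper_width: 0.0877
gripper_force: 7.0
```

```bash
python3 - <<'E'
from h import *
s=sensors.get_state();print(s['contact_force'],s['moment'],s['tcp_pos'],s['eef_rot'])
E
```

```text
[  0.25378702 -15.23432422  -0.94629793] [-5.12777798e+00 -2.11956842e-01 -4.07806963e-03] [ 0.51106896 -0.15850218  0.02749723] [ 1.79960277e+02 -8.28744660e-02 -9.46075824e+01]
```

Request:
drive_tool:
  rows:
    - {"x": 0.01,"y": 0,"z": 0,"spin": 0,"fingers": 1}
    - {"x": 0.03,"y": 0,"z": 0,"spin": 0,"fingers": 1}
    - {"x": 0.03,"y": 0,"z": -0.06,"spin": 0,"fingers": 1}
    - {"x": 0.03,"y": 0,"z": -0.12,"spin": 0,"fingers": 1}
    - {"x": 0.03,"y": 0,"z": -0.15,"spin": 0,"fingers": 1}

```text
time_s: 6.28
tcp_pos: [0.5103, -0.187, 0.181]
eef_rot: [-179.7, 0.0, -94.6]
contact_force: [0.1, 0.1, -0.8]
gripper_width: 0.0876
gripper_force: 0.0
```

Request:
drive_tool:
  rows:
    - {"x": -0.301,"y": 0.075,"z": 0,"spin": -1.69,"fingers": 1}
    - {"x": -0.301,"y": 0.075,"z": 0,"spin": -1.69,"fingers": 1}
    - {"x": -0.301,"y": 0.075,"z": 0,"spin": -1.69,"fingers": 1}
    - {"x": -0.301,"y": 0.075,"z": 0,"spin": -1.69,"fingers": 1}
    - {"x": -0.301,"y": 0.075,"z": 0,"spin": -1.69,"fingers": 1}
    - {"x": -0.301,"y": 0.075,"z": 0,"spin": -1.69,"fingers": 1}
    - {"x": -0.301,"y": 0.075,"z": 0,"spin": -1.69,"fingers": 1}
    - {"x": -0.301,"y": 0.075,"z": 0,"spin": -1.69,"fingers": 1}
    - {"x": -0.301,"y": 0.075,"z": 0,"spin": -1.69,"fingers": 1}
    - {"x": -0.301,"y": 0.075,"z": 0,"spin": -1.69,"fingers": 1}

```text
time_s: 7.52
tcp_pos: [0.4582, 0.1193, 0.1775]
eef_rot: [-180.0, 0.0, 2.2]
contact_force: [-0.8, -0.7, -0.8]
gripper_width: 0.0877
gripper_force: 0.0
```

```bash
python3 - <<'E'
from h import *
c=cap('top','pics/x.png');a=c['pixels'][170:330,176:368,::-1]
d=cap('scene','pics/y.png');b=d['pixels'][200:420,170:450,::-1]
a=cv2.resize(a,(480,400),interpolation=cv2.INTER_CUBIC)
# board-slab seam closeup top (160x160 region) x? 
cv2.imwrite('pics/two.png',np.hstack([cv2.resize(c['pixels'][170:330,176:368,::-1],(400,333),interpolation=cv2.INTER_CUBIC),cv2.resize(b,(400,314),interpolation=cv2.INTER_CUBIC)[:333] if 0 else cv2.copyMakeBorder(cv2.resize(b,(400,314),interpolation=cv2.INTER_CUBIC),0,19,0,0,cv2.BORDER_CONSTANT)]))
s=sensors.get_state();print(s['joints'],s['tcp_pos'],s['eef_rot'])
E
```

```text
[ 3.84584861e+01  4.79644419e+00 -2.95666489e+01 -2.33082742e-02
 -5.56321860e+01  5.35482195e+01] [0.45826356 0.11919462 0.17751559] [-1.79981720e+02  7.63607921e-03  1.99354999e+00]
```

View pics/two.png

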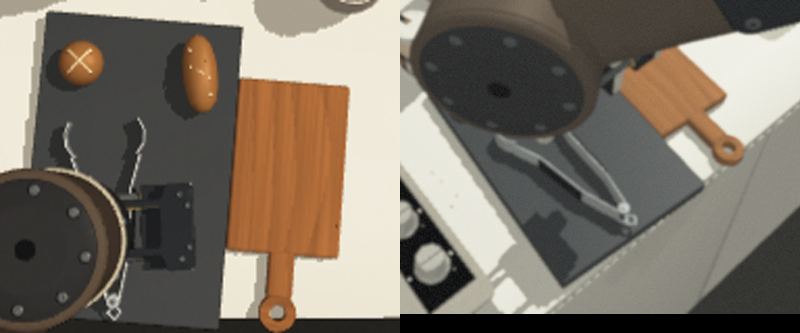

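Request:
drive_tool:
  rows:
    - {"x": 0,"y": 0,"z": 0.06,"spin": -0.01,"fingers": 1}
    - {"x": 0,"y": 0,"z": 0.11,"spin": -0.01,"fingers": 1}
    - {"x": 0,"y": 0,"z": 0.134,"spin": -0.01,"fingers": 1}
    - {"x": 0,"y": 0,"z": 0.134,"spin": -0.01,"fingers": 1}
    - {"x": 0,"y": 0,"z": 0.134,"spin": -0.01,"fingers": 0.5}
    - {"x": 0,"y": 0,"z": 0.134,"spin": -0.01,"fingers": 0.136}
    - {"x": 0,"y": 0,"z": 0.134,"spin": -0.01,"fingers": 0.136}
    - {"x": 0,"y": 0,"z": 0.134,"spin": -0.01,"fingers": 0.136}
    - {"x": 0,"y": 0,"z": 0.134,"spin": -0.01,"fingers": 0.136}
    - {"x": 0,"y": 0,"z": 0.134,"spin": -0.01,"fingers": 0.136}
  newtons: 20

```text
time_s: 8.88
tcp_pos: [0.4592, 0.1197, 0.0442]
eef_rot: [-180.0, -0.1, 2.9]
contact_force: [1.2, 0.1, 6.1]
gripper_width: 0.0501
gripper_force: 6.8
```

Request:
drive_tool:
  rows:
    - {"x": 0,"y": 0,"z": -0.01,"spin": 0,"fingers": 0.136}
    - {"x": 0,"y": 0,"z": -0.03,"spin": 0,"fingers": 0.136}
    - {"x": 0,"y": 0,"z": -0.055,"spin": 0,"fingers": 0.136}
    - {"x": 0,"y": 0,"z": -0.07,"spin": 0,"fingers": 0.136}
    - {"x": 0,"y": 0,"z": -0.07,"spin": 0,"fingers": 0.136}

```text
time_s: 9.5
tcp_pos: [0.4585, 0.1193, 0.1146]
eef_rot: [-179.9, -0.1, 2.8]
contact_force: [0.3, 0.8, -1.0]
gripper_width: 0.0499
gripper_force: 4.9
```

```bash
python3 - <<'E'
from h import *
c=cap('top','pics/x.png');d=cap('scene','pics/y.png')
cv2.imwrite('pics/lift.png',np.hstack([cv2.resize(c['pixels'][170:270,186:286,::-1],(400,400),interpolation=cv2.INTER_CUBIC),cv2.resize(d['pixels'][230:380,190:340,::-1],(400,400),interpolation=cv2.INTER_CUBIC)]))
s=sensors.get_state();print(s['tcp_pos'],s['eef_rot'],s['contact_force'],s['moment'],s['gripper_width'],s['gripper_force'])
E
```

```text
[0.45775826 0.11883598 0.11317319] [1.79992303e+02 4.50235486e-02 2.79683730e+00] [-0.17980175 -0.27774622 -1.44565565] [-0.09678496  0.00934528 -0.00116089] 0.04983056233397118 4.920026276208773
```

View pics/lift.png

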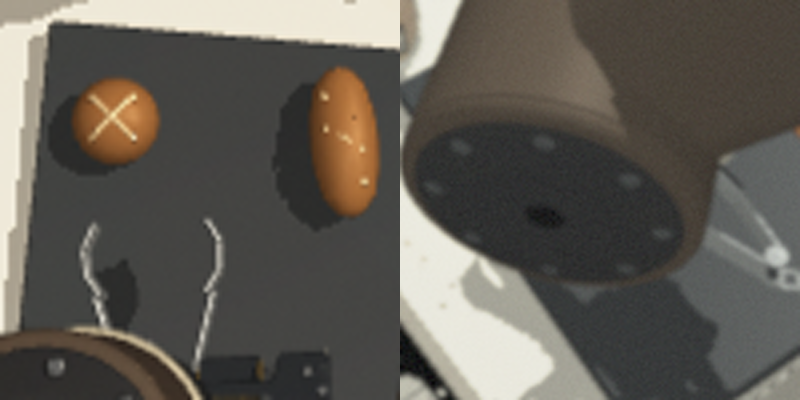

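```bash
python3 - <<'E'
from h import *
c=np.load('pics/top.npz')
P=lambda u,v,z: ray(c,186+u/4,170+v/4,z)[:2]
print('jaws',P(152.5,253,.1145),P(83,257,.1145),P(222,250,.1145),'bun',P(116,121,.038),P(114,118,.058))
E
```

```text
jaws [0.55493445 0.1236839 ] [0.55266839 0.1620064 ] [0.55665015 0.08530016] bun [0.63777969 0.15400625] [0.63710209 0.15283244]
```

Request:
drive_tool:
  rows:
    - {"x": 0.03,"y": -0.009,"z": 0,"spin": 0,"fingers": 0.136}
    - {"x": 0.06,"y": -0.018,"z": 0,"spin": 0,"fingers": 0.136}
    - {"x": 0.084,"y": -0.026,"z": 0,"spin": 0,"fingers": 0.136}
    - {"x": 0.084,"y": -0.026,"z": 0,"spin": 0,"fingers": 0.136}
    - {"x": 0.084,"y": -0.026,"z": 0,"spin": 0,"fingers": 0.136}

```text
time_s: 10.22
tcp_pos: [0.5398, 0.1486, 0.1123]
eef_rot: [179.9, 0.1, 2.8]
contact_force: [0.8, 0.5, -0.5]
gripper_width: 0.0499
gripper_force: 4.9
```

```bash
python3 - <<'E'
from h import *
c=cap('top','pics/x.png');d=cap('scene','pics/y.png')
cv2.imwrite('pics/over.png',np.hstack([cv2.resize(c['pixels'][160:240,186:266,::-1],(400,400),interpolation=cv2.INTER_CUBIC),cv2.resize(d['pixels'][200:350,150:300,::-1],(400,400),interpolation=cv2.INTER_CUBIC)]))
s=sensors.get_state();print(s['tcp_pos'],s['eef_rot'],s['contact_force'],s['gripper_width'],s['gripper_force'])
E
```

```text
[0.5399982  0.14876425 0.11305046] [1.79968101e+02 7.16694985e-02 2.81173170e+00] [-0.30056711 -0.05279787 -1.12136383] 0.04979469279235761 4.920065370147313
```

View pics/over.png

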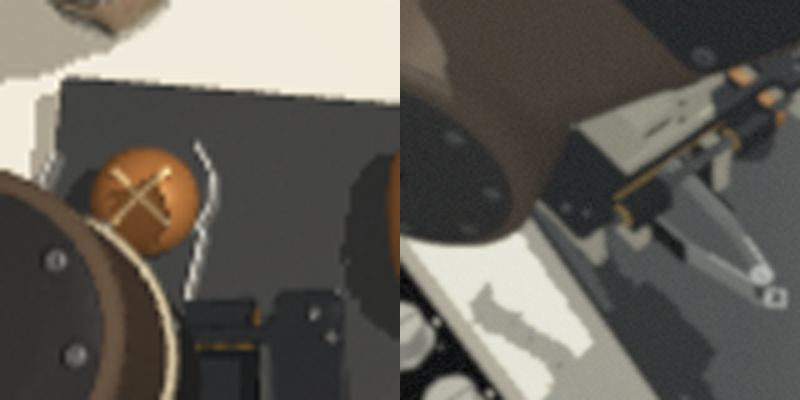

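Request:
drive_tool:
  rows:
    - {"x": 0.001,"y": 0,"z": 0.025,"spin": 0,"fingers": 0.136}
    - {"x": 0.001,"y": 0,"z": 0.045,"spin": 0,"fingers": 0.136}
    - {"x": 0.001,"y": 0,"z": 0.06,"spin": 0,"fingers": 0.136}
    - {"x": 0.001,"y": 0,"z": 0.066,"spin": 0,"fingers": 0.136}
    - {"x": 0.001,"y": 0,"z": 0.066,"spin": 0,"fingers": 0.136}
    - {"x": 0.001,"y": 0,"z": 0.066,"spin": 0,"fingers": 0.136}

```text
time_s: 11.08
tcp_pos: [0.5423, 0.1495, 0.0482]
eef_rot: [-180.0, -0.1, 2.8]
contact_force: [-0.3, 0.8, -0.5]
gripper_width: 0.0497
gripper_force: 4.9
```

Request:
drive_tool:
  rows:
    - {"x": 0,"y": 0,"z": 0,"spin": 0,"fingers": 0.03}
    - {"x": 0,"y": 0,"z": 0,"spin": 0,"fingers": -0.06}
    - {"x": 0,"y": 0,"z": 0,"spin": 0,"fingers": -0.2}
    - {"x": 0,"y": 0,"z": 0,"spin": 0,"fingers": -0.3}
    - {"x": 0,"y": 0,"z": 0,"spin": 0,"fingers": -0.3}
    - {"x": 0,"y": 0,"z": 0,"spin": 0,"fingers": -0.3}
    - {"x": 0,"y": 0,"z": 0,"spin": 0,"fingers": -0.3}
  newtons: 20

```text
time_s: 11.95
tcp_pos: [0.5421, 0.1494, 0.0476]
eef_rot: [-180.0, -0.0, 2.8]
contact_force: [0.0, -0.6, -1.0]
gripper_width: 0.0392
gripper_force: 20.0
```

Closed on the roll (39 mm). Lift gently and work out the board centre.

Request:
drive_tool:
  rows:
    - {"x": 0,"y": 0,"z": -0.008,"spin": 0,"fingers": -0.3}
    - {"x": 0,"y": 0,"z": -0.025,"spin": 0,"fingers": -0.3}
    - {"x": 0,"y": 0,"z": -0.05,"spin": 0,"fingers": -0.3}
    - {"x": 0,"y": 0,"z": -0.08,"spin": 0,"fingers": -0.3}
    - {"x": 0,"y": 0,"z": -0.105,"spin": 0,"fingers": -0.3}
    - {"x": 0,"y": 0,"z": -0.12,"spin": 0,"fingers": -0.3}
    - {"x": 0,"y": 0,"z": -0.12,"spin": 0,"fingers": -0.3}

```text
time_s: 12.82
tcp_pos: [0.5422, 0.1495, 0.1685]
eef_rot: [-179.9, -0.1, 2.8]
contact_force: [0.2, -0.0, -1.7]
gripper_width: 0.0398
gripper_force: 20.0
```

```bash
python3 - <<'E'
from h import *
c=cap('top','pics/x.png')
crop(c,176,160,192,160,3.7,'pics/held.png')
s=sensors.get_state();print(s['joints'],s['tcp_pos'],s['eef_rot'],s['contact_force'],s['gripper_width'],s['gripper_force'])
E
```

```text
[ 3.53513864e+01  1.36741869e+01 -1.99687029e+01 -2.14718434e-02
 -5.63489712e+01  5.74691002e+01] [0.54170212 0.14925486 0.16740596] [-1.79980553e+02  2.75216244e-03  2.80859008e+00] [-0.02622026 -0.35472679 -2.38444385] 0.03928290917025803 19.97058928012848
```

View pics/held.png

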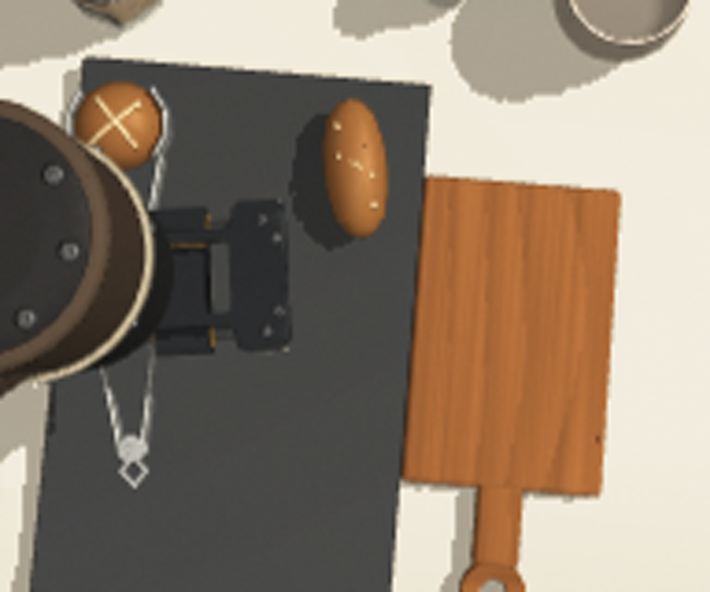

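```bash
python3 - <<'E'
from h import *
c=np.load('pics/top.npz')
P=lambda u,v,z: ray(c,176+u/3.7,160+v/3.7,z)[:2]
B=np.array([P(*q,.018) for q in((425,177),(621,190),(600,496),(404,481))]);m=B.mean(0)
d=B[0]-B[3];print(m,np.degrees(np.arctan2(d[1],d[0])))
t=P(118,123,.165);print('bun',t)   # roll mid height in hand
D=m-t;R=Ro.from_euler('z',2.8,degrees=True).as_matrix()[:2,:2];l=R.T@D;print('world',D,'tool',l[0],-l[1])
E
```

```text
[ 0.51938189 -0.08408473] -4.011656966128624
bun [0.63725771 0.15429967]
world [-0.11787582 -0.2383844 ] tool -0.1293801188003408 0.23234159388523049
```

Request:
drive_tool:
  rows:
    - {"x": -0.008,"y": 0.014,"z": 0,"spin": 0,"fingers": -0.3}
    - {"x": -0.025,"y": 0.044,"z": 0,"spin": 0,"fingers": -0.3}
    - {"x": -0.045,"y": 0.08,"z": 0,"spin": 0,"fingers": -0.3}
    - {"x": -0.065,"y": 0.116,"z": 0,"spin": 0,"fingers": -0.3}
    - {"x": -0.085,"y": 0.152,"z": 0.004,"spin": 0,"fingers": -0.3}
    - {"x": -0.105,"y": 0.188,"z": 0.01,"spin": 0,"fingers": -0.3}
    - {"x": -0.12,"y": 0.215,"z": 0.016,"spin": 0,"fingers": -0.3}
    - {"x": -0.127,"y": 0.228,"z": 0.02,"spin": 0,"fingers": -0.3}
    - {"x": -0.129,"y": 0.232,"z": 0.02,"spin": 0,"fingers": -0.3}
    - {"x": -0.129,"y": 0.232,"z": 0.02,"spin": 0,"fingers": -0.3}

```text
time_s: 14.12
tcp_pos: [0.4249, -0.0886, 0.1476]
eef_rot: [180.0, -0.0, 2.8]
contact_force: [0.4, -0.1, -0.7]
gripper_width: 0.0391
gripper_force: 20.0
```

```bash
python3 - <<'E'
from h import *
c=cap('top','pics/x.png');d=cap('scene','pics/y.png')
cv2.imwrite('pics/end.png',np.hstack([cv2.resize(c['pixels'][160:320,208:368,::-1],(400,400),interpolation=cv2.INTER_CUBIC),cv2.resize(d['pixels'][140:360,220:440,::-1],(400,400),interpolation=cv2.INTER_CUBIC)]))
s=sensors.get_state();print(s['joints'],s['tcp_pos'],s['eef_rot'],s['contact_force'],s['gripper_width'],s['gripper_force'])
E
```

```text
[ 1.44900026e+01  2.86301608e+00 -3.63281835e+01  4.51600873e-03
 -5.07909905e+01  7.83597243e+01] [ 0.42508645 -0.08826829  0.14766622] [-1.79999835e+02 -1.81497971e-02  2.85258111e+00] [-0.32646153 -0.00331899 -1.98991464] 0.039291510480601324 19.970684945583344
```

View pics/end.png

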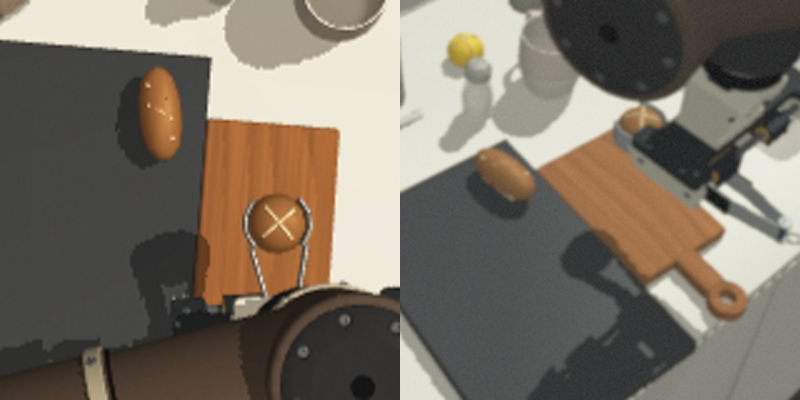

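```bash
python3 -c "
from plant import r
print(r.close_job())"
```

```text
the job is handed in; nothing more can be done
None
```

I slid the serving board flush against the slab's right edge and handed the job in at about 14 s, with the round roll held in the closed tongs about 10 cm above the board's middle.

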